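# Gauge the flanged brass bush

### The arm

A 7-joint arm with a two-finger parallel gripper is mounted at the origin on the work surface. World frame = base frame: x ahead of the robot, y to its left, z up, the work surface at z = 0. Lengths are in m, angles in rad, forces in N, time in s.
With the tool pointing down it reaches from about 0.4 to 0.925 m from the base axis. Payload 4.1 kg.
Tool frame: the origin (TCP) lies midway between the tips of the shut fingers; the grasp point (between the pads) lies r.grip_depth behind it (r.grip_depth is the distance from the TCP to the grasp point, in m); z points along the fingers, y is the direction in which the jaws open and shut (so a half turn about z gives the same grasp; the last joint's range is limited). The gripper opens to 85 mm and grips with 20 to 120 N. Pads are 22 mm wide; open, the fingers measure 114 mm over their backs; the gripper's body (76 mm by 85 mm) begins 54 mm behind the grasp point. The pads swing forward as they close: fully open they stand 13 mm farther back than shut.
Start: joints at [1.165, 0.398, 0.045, 1.537, -0.019, 1.207, -0.051], TCP at [0.196, -0.62, 0.202] pointing down, gripper open.
Joint ranges: [-2.82, 2.82], [-0.49, 2.23], [-1.37, 1.46], [0, 2.46], [-1.36, 4.5], [0.23, 2], [-2.94, 2.94]. Speed limits (rad/s): [2.57, 2.57, 3.14, 3.14, 3.14, 3.14, 3.14].

### API

Orientations are given as a unit quaternion [x, y, z, w].
In Python, from rig import r, optics gives the robot as it stands. The module is installed in compiled form; this text tells all that it offers.
- The arm moves only by the shell command python3 -m crank 'ROWS'. ROWS is JSON, a list of rows, each an object with "rot": the turn, a rotation vector about the tool's x, y, z in degrees, a list of three; "slide": the shift along the tool's x, y, z in m, a list of three; "jaw": the finger opening in m, from 0 to 0.0854. In form: [{"rot": [wx, wy, wz], "slide": [tx, ty, tz], "jaw": jaw}, ...]. A call has 1 to 10 rows; each row shifts and turns the commanded pose from where the row before left it, along the tool's axes as they then stand; what a row does not reach is not made up. A row lasts 1/8 s, in which the tool goes at most 62.5 mm and 10.7 degrees, less where a joint would pass 70% of its speed; a pose out of reach is approached as far as the arm can. A call with a gripper value outside its range is refused whole. The fingers move at their own pace and stop on an object; the grip force is fixed at half the most. Time passes only in rows, so rows that do not move let the fingers close. It gives the time, the measured TCP pose, the force and the opening at its end, in the units of the state.
- r.get_obs(): the state, without advancing time (a new reading comes with each control period).
- optics.camera(name): name is "side" or "top" or "wrist"; returns the picture (384x512x3 uint8, red, green, blue); there is no depth.
- optics.camera_info(name): a dict with "fx", "fy", "cx", "cy" (pixels), "k1" (the pictures are not rectified: a ray, as slopes to the right and down, at radius r is drawn at 1 + k1 r^2 times it, then the intrinsics apply), "R" (3x3) and "t" (3): a world point X has camera coordinates R X + t; the wrist camera has in their place "T_tool_cam" (4x4, takes a point from camera to tool coordinates, whose origin is the TCP and whose axes are the flange's). Camera axes: x right, y down, z forward; pixel columns grow to the right and rows downward; lengths in m; the calibration is good to about 2 mm. A picture is of the moment at which its call begins: read the wrist's pose just before it. camera_info takes no time and is no camera call.
- r.hand_in(): hands the job in, once; it reports no verdict.
The state is a dict: "time": time; "joint_positions": joint angles; "qvel": joint speeds; "joint_efforts": joint torques, N m; "tool_pos": TCP position; "tcp_rot": TCP orientation; "contact_force": force on the tool from outside, world axes, zero at the start; "ft_torque": the same for the moment, N m; "opening": opening from 0.0 (shut) to 1.0 (fully open).
Only numpy, scipy, OpenCV 4.12 (cv2) and the standard library are available. Lean on these libraries where they do the work, as an engineer would, in place of code of your own. Each camera call takes 0.05 s, during which the arm holds its last target.

### The job

Of the three turned brass pieces lying on the bench, take the flanged bush with the thick hub, set it flange down on the bed of the bench caliper between its open jaws and let go. Then slide the moving jaw by its upright post until the bush is gently nipped against the sprung anvil and the anvil has visibly given a few millimetres, and let go of the post so that the caliper stays shut on the bush.

Things in the scene. Friction and masses are not known exactly. Their poses are not given: they have to be found in the camera images.
- bush_mid (a point): Loose brass bush to gauge, 260 g: round flange 54 mm across, 10 mm thick; on it a hub 32 mm across, 24 mm tall (grip here), dark bore in its top. This point: on its axis half-way up, 17 mm above its underside, 7 mm above the flange's upper face; z up. Bystanders that swap places with it: a plain brass disc 54 mm across without hub, and a 54 mm flange with a thin 13 mm stem.
- seat (a point): Point on the caliper's bed, 14 mm above the bench; bush goes near here. Fixed caliper, place and yaw vary. Bed: dark steel, 80 mm wide (x), y -170 to 130 mm. z up, +y = closing direction. Anvil face (52 mm wide, 15 mm tall) at y = 45 mm; behind it, y 69 to 125, a grey housing 40 mm tall with a painted dial. Moving jaw's face (same size) starts at y -65 to -40 mm.
- jaw_post (a point): Upright round steel post on the moving jaw's carriage (20 mm tall): 22 mm across, 42 mm tall. This point: on its axis half-way up, 41 mm above the bed; axes as the seat's. Jaw face is 45 mm ahead of it (+y). Jaw slides 85 mm from fully open, stays where left: friction 2.5 N, plus 1 to 2 N when pushing the bush along the bed.
- plunger (a joint): Travel of the sprung anvil, m: 0 at rest, grows to 0.012 (stop) as the bush is pressed to +y. Spring 0.4 N per mm, about 5 N at the stop. When the post is let go the spring may push the jaw back a little, until friction holds it with some travel remaining.
Things that resemble listed ones, but are neither listed nor needed, are in the scene too. What is shaped like the part that bears bush_mid but pink or red is not meant.

How it is judged:
On the way, in this order (a step that is already met when the one before it is completed fails the run):
1. the bush stands on the caliper's bed between the jaws and has been let go (x of bush_mid in the frame of seat between -0.025 and 0.025 m and y of bush_mid in the frame of seat between -0.045 and 0.025 m and z of bush_mid in the frame of seat between 0.013 and 0.021 m and angle between bush_mid's own z axis and vertical below 0.1 rad and contact force between the fingers and bush below 0.1 N), for 0.1 s.
2. the jaw presses the bush against the anvil, which gives at least 1.5 mm (value of joint plunger above 0.0015 m and contact force between jaw and bush above 0.3 N), for 0.2 s.
At the end, for the whole second after the job is handed in: The bush stands flat and still on the bed (flange down, within 25 mm of the bed's centre line), nipped between jaw and anvil with nothing else holding it, the anvil still pressed in by at least 1.5 mm (all of step 2 and contact force between plunger and bush above 0.3 N and x of bush_mid in the frame of seat between -0.025 and 0.025 m and z of bush_mid in the frame of seat between 0.013 and 0.021 m and angle between bush_mid's own z axis and vertical below 0.1 rad and linear speed of bush below 0.02 m/s); the robot touches nothing.
It fails at once if the bush was squeezed hard (over 40 N) in the caliper (contact force between plunger and bush above 40 N).
It also fails if it takes over 48 s, if anything falls off the work surface, if the arm or the gripper's body presses on something with over 40 N, if the wrist force passes 120 N, or if a joint passes its speed limit or range.

## Working session

There is one attempt and no reset: what is moved stays moved. The work goes in short steps, Python scripts to look and compute and a shell command to move; the robot and the scene stay as the last step left them, time stands still between calls to the robot, and variables do not carry over. Pictures are saved under pics/ and viewed, and the job is handed in when it is done.

```bash
mkdir -p pics; cat > h.py <<'E'
from rig import r, optics
import numpy as np, cv2
from scipy.spatial.transform import Rotation as Ro
def save(name,fn,crop=None,scale=1):
    im=optics.camera(name)
    np.save('pics/'+fn+'.npy',im)
    show(im,fn,crop,scale); return im
def show(im,fn,crop=None,scale=1):
    if crop: im=im[crop[1]:crop[3],crop[0]:crop[2]]
    im=cv2.resize(im,None,fx=scale,fy=scale,interpolation=cv2.INTER_CUBIC)
    cv2.imwrite('pics/'+fn+'.png',im[:,:,::-1])
def cam(name,obs=None):
    i=optics.camera_info(name)
    K=np.array([[i['fx'],0,i['cx']],[0,i['fy'],i['cy']],[0,0,1.]])
    d=np.array([i['k1'],0,0,0,0.])
    if 'R' in i and name!='wrist':
        R=np.array(i['R']);t=np.array(i['t'])
    else:
        T=np.eye(4);T[:3,:3]=Ro.from_quat(obs['tcp_rot']).as_matrix();T[:3,3]=obs['tool_pos']
        W=np.linalg.inv(T@np.array(i['T_tool_cam']));R=W[:3,:3];t=W[:3,3]
    return K,d,R,t
def ray(c,uv):
    K,d,R,t=c
    p=cv2.undistortPoints(np.array([[uv]],float),K,d)[0,0]
    v=R.T@np.array([p[0],p[1],1]);return -R.T@t,v/np.linalg.norm(v)
def onplane(c,uv,z):
    o,v=ray(c,uv);return o+v*(z-o[2])/v[2]
def proj(c,X):
    K,d,R,t=c
    return cv2.projectPoints(np.array([X],float),cv2.Rodrigues(R)[0],t,K,d)[0].reshape(2)
def tri(rays):
    A=np.zeros((3,3));b=np.zeros(3)
    for o,v in rays:
        P=np.eye(3)-np.outer(v,v);A+=P;b+=P@o
    X=np.linalg.solve(A,b)
    return X,[np.linalg.norm((np.eye(3)-np.outer(v,v))@(X-o)) for o,v in rays]
E
python3 - <<'E'
from h import *
o=r.get_obs()
for k in ('time','tool_pos','tcp_rot','contact_force','opening'): print(k,o[k])
print(r.grip_depth, optics.camera_info('wrist'))
for n in('top','side','wrist'): save(n,n+'0',None,1.5)
E
```

```text
time 0.0
tool_pos [ 0.1961062  -0.61896307  0.20056043]
tcp_rot [ 9.88247746e-01  1.52857479e-01 -2.18527205e-04 -9.66883105e-04]
contact_force [-0.20988163  0.73717699 -0.46192355]
opening 0.9986599861053215
0.0187 {'fx': 303.92625287083337, 'fy': 303.92625287083337, 'cx': 258.12392623004706, 'cy': 190.58547029485703, 'k1': -0.02018288392025355, 'T_tool_cam': array([[-1.60285286e-04, -9.60183043e-01, -2.79371613e-01,
         7.09416987e-02],
       [ 9.99999985e-01, -1.34019056e-04, -1.13119791e-04,
         7.65168897e-05],
       [ 7.11745848e-05, -2.79371627e-01,  9.60183050e-01,
        -1.72223077e-01],
       [ 0.00000000e+00,  0.00000000e+00,  0.00000000e+00,
         1.00000000e+00]])}
```

View pics/top0.png

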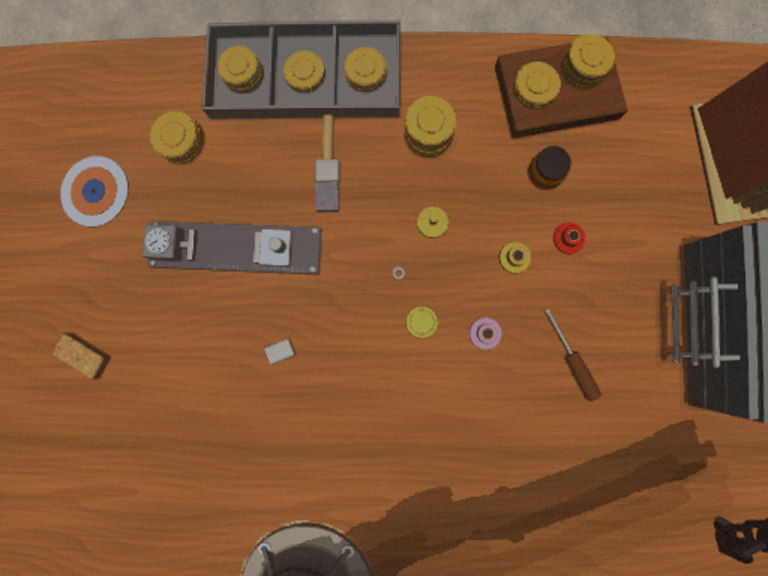

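View pics/side0.png

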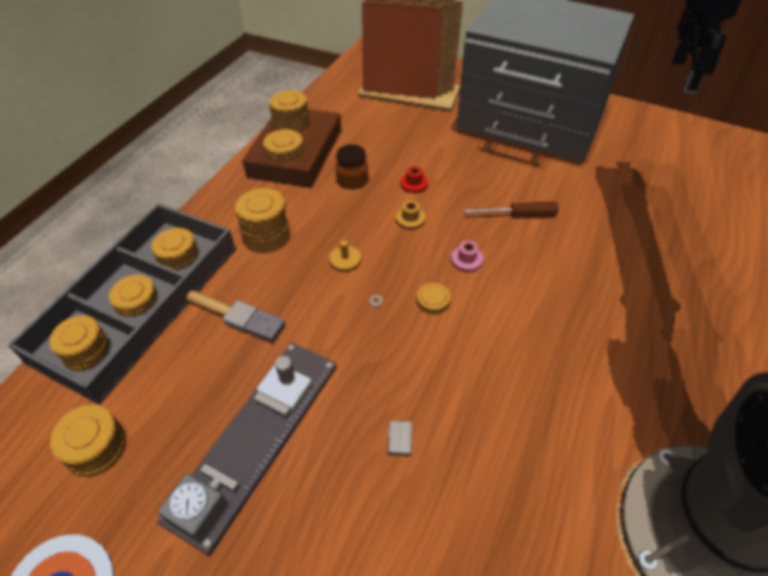

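View pics/wrist0.png

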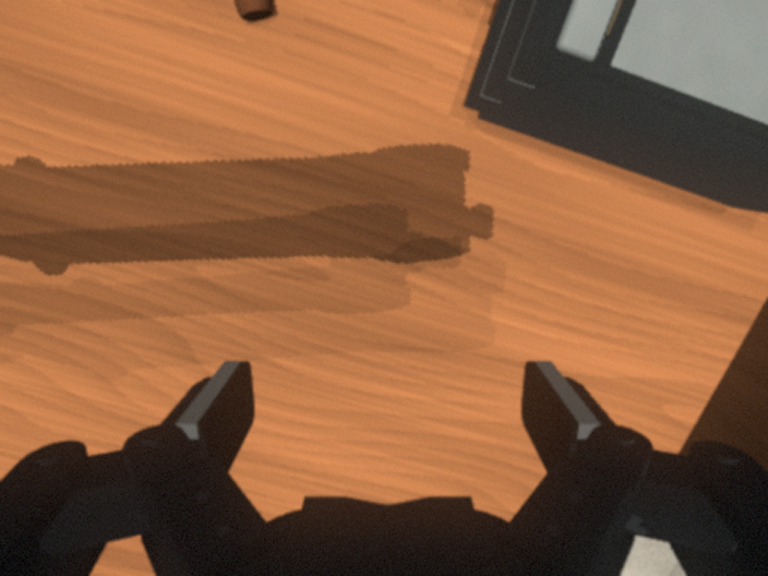

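Candidates, as (top) / (side) pixels in the 1.5× pictures:
- Hubbed yellow flange: (516,257) / (410,213). This is my choice.
- Red hubbed piece: (570,238) / (414,178).
- Pink hubbed piece: (486,333) / (467,255).
- Thin-stem flange: (432,222) / (345,257).
- Plain disc: (422,322) / (433,296).
- The knobbly brass pots at the back are larger.

The caliper spans top (150..320, 225..272), with the dial at (160,240) and the post at (277,244). I'll check the choice in close crops.

```bash
python3 - <<'E'
from h import *
t=np.load('pics/top0.npy');s=np.load('pics/side0.npy')
a=cv2.resize(t[145:195,310:400],None,fx=8,fy=8,interpolation=cv2.INTER_CUBIC)[:,:400+320]
show(t,'ct',(320,145,400,195),9)
show(s,'cs',(250,105,330,165),9)
show(t,'calt',(90,140,220,190),6)
show(s,'cals',(100,220,230,370),4)
E
```

```text
(no output)
```

View pics/ct.png

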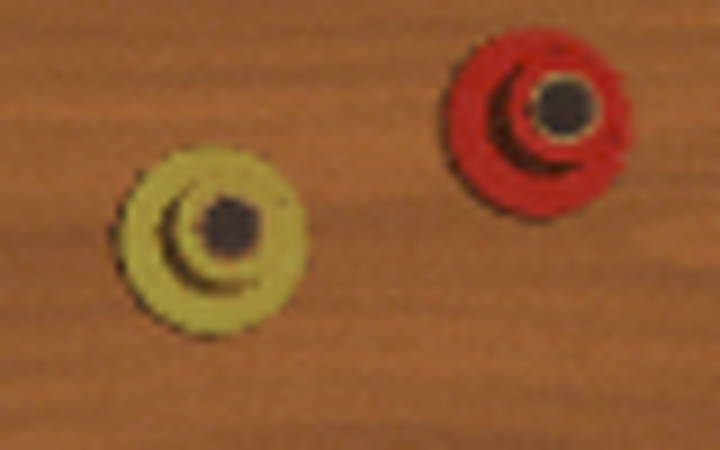

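View pics/cs.png

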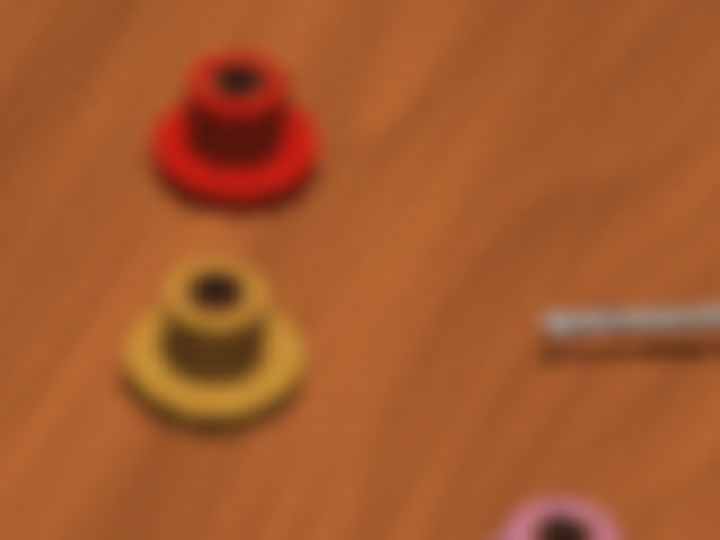

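View pics/calt.png

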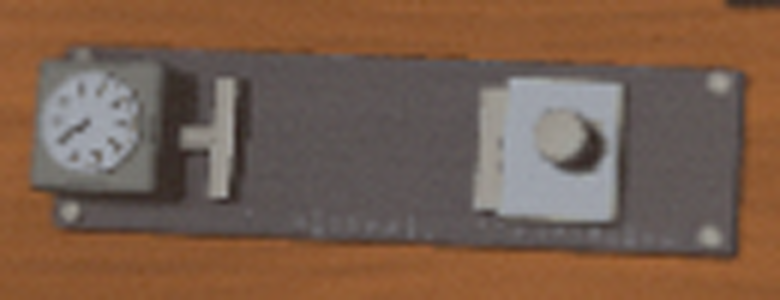

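View pics/cals.png

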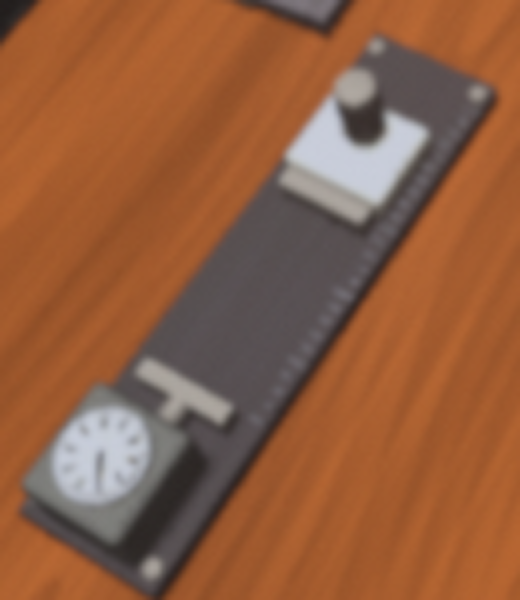

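```bash
python3 - <<'E'
from h import *
T=cam('top');S=cam('side')
tp=lambda x,y:(90+x/6-.4,140+y/6-.4)
sp=lambda x,y:(100+x/4-.4,220+y/4-.4)
def two(n,a,b):
    X,e=tri([ray(T,a),ray(S,b)]);print(n,X.round(4),np.round(e,4))
two('bore',(345.1,169.9),(273.6,136.8))
# thresholded flange centroid top
two('post',tp(561,137),sp(356,89))
two('screwR1',tp(719,83),sp(377,47))
two('screwR2',tp(709,237),sp(479,94))
two('screwL2',tp(70,212),sp(152,568))
two('anvil near corner',tp(236,199),sp(232,410))
two('anvil far corner',tp(241,79),sp(148,362))
c=[onplane(T,tp(*p),.014) for p in((719,83),(709,237),(70,212),(745,70),(736,256),(52,225))]
print(np.round(c,4))
a=onplane(T,tp(241,79),.029);b=onplane(T,tp(232,200),.029);print('anvil',a,b)
E
```

```text
bore [ 0.5617 -0.3456  0.0378] [0.0003 0.0003]
post [0.5724 0.0489 0.0758] [0.0006 0.0006]
screwR1 [ 0.6037 -0.0061  0.0187] [0.0001 0.0001]
screwR2 [ 0.5377 -0.0036  0.0193] [0.0003 0.0003]
screwL2 [0.5473 0.275  0.0203] [0.0006 0.0006]
anvil near corner [0.5537 0.2001 0.0249] [0.0016 0.0016]
anvil far corner [0.6042 0.1992 0.0259] [0.0005 0.0005]
[[ 0.6044 -0.0054  0.014 ]
 [ 0.5385 -0.0027  0.014 ]
 [ 0.5476  0.2774  0.014 ]
 [ 0.6101 -0.0164  0.014 ]
 [ 0.5306 -0.0143  0.014 ]
 [ 0.5419  0.2853  0.014 ]]
anvil [0.60325416 0.1978767  0.029     ] [0.55135592 0.19951642 0.029     ]
```

The crops confirm the choice: a yellow flange with a thick hub, bore at top pixel (345,170) and side pixel (274,137). Two-view triangulation puts the bore at z 38 mm, against 34 mm in the text. First I move clear of the cabinet.

```bash
python3 -m crank '[{"rot":[0,0,0],"slide":[0.01,-0.02,-0.005],"jaw":0.0854},{"rot":[0,0,0],"slide":[0.02,-0.037,-0.005],"jaw":0.0854},{"rot":[0,0,0],"slide":[0.02,-0.037,0],"jaw":0.0854},{"rot":[0,0,0],"slide":[0.02,-0.037,0],"jaw":0.0854},{"rot":[0,0,0],"slide":[0.02,-0.037,0],"jaw":0.0854},{"rot":[0,0,0],"slide":[0.02,-0.037,0],"jaw":0.0854},{"rot":[0,0,0],"slide":[0.01,-0.02,0],"jaw":0.0854}]'
python3 -m crank '[{"rot":[0,0,-10],"slide":[0,0,0],"jaw":0.0854},{"rot":[0,0,-10],"slide":[0,0,0],"jaw":0.0854},{"rot":[0,0,-10],"slide":[0,0,0],"jaw":0.0854},{"rot":[0,0,-10],"slide":[0,0,0],"jaw":0.0854},{"rot":[0,0,-10],"slide":[0,0,0],"jaw":0.0854},{"rot":[0,0,-10],"slide":[0,0,0],"jaw":0.0854},{"rot":[0,0,-10.4],"slide":[0,0,0],"jaw":0.0854},{"rot":[0,0,0],"slide":[0,0,0],"jaw":0.0854}]'
python3 - <<'E'
from h import *
o=r.get_obs();R=Ro.from_quat(o['tcp_rot']).as_matrix();print(o['time'],o['tool_pos'],R.round(4),o['joint_positions'].round(3) if hasattr(o['joint_positions'],'round') else o['joint_positions'])
print('to above bush', (R.T@(np.array([.5617,-.3456,.17])-o['tool_pos'])).round(4))
E
```

```text
time: 1.02
tool_pos: [0.2431, -0.367, 0.2115]
tcp_rot: [0.988, 0.154, -0.0, -0.0]
contact_force: [-0.5, -0.4, -0.2]
opening: 0.997
time: 2.02
tool_pos: [0.2425, -0.3695, 0.2116]
tcp_rot: [0.72, 0.693, -0.0, 0.0]
contact_force: [-0.5, 0.5, -0.2]
opening: 1.002
2.025 [ 0.24253209 -0.36949578  0.21156191] [[ 3.820e-02  9.993e-01 -1.000e-04]
 [ 9.993e-01 -3.820e-02 -3.000e-04]
 [-3.000e-04 -1.000e-04 -1.000e+00]] [ 0.971  0.015 -0.079  1.989  0.002  1.138  0.853]
to above bush [0.0361 0.318  0.0415]
```

```bash
python3 -m crank '[{"rot":[0,0,0],"slide":[0.005,0.03,0.005],"jaw":0.0854},{"rot":[0,0,0],"slide":[0.005,0.05,0.005],"jaw":0.0854},{"rot":[0,0,0],"slide":[0.005,0.05,0.005],"jaw":0.0854},{"rot":[0,0,0],"slide":[0.005,0.05,0.005],"jaw":0.0854},{"rot":[0,0,0],"slide":[-0.02,0.05,0.005],"jaw":0.07},{"rot":[0,0,0],"slide":[-0.01,0.03,0.005],"jaw":0.06},{"rot":[0,0,0],"slide":[0,0,0],"jaw":0.06},{"rot":[0,0,0],"slide":[0,0,0],"jaw":0.06}]'
python3 - <<'E'
import pickle
from h import *
o=r.get_obs();pickle.dump(o,open('pics/w1.pkl','wb'));save('wrist','w1',None,1.5)
E
python3 -m crank '[{"rot":[0,0,0],"slide":[0.03,0.03,0],"jaw":0.06},{"rot":[0,0,0],"slide":[0.02,0.028,0.01],"jaw":0.06},{"rot":[0,0,0],"slide":[0,0,0],"jaw":0.06},{"rot":[0,0,0],"slide":[0,0,0],"jaw":0.06}]'
python3 - <<'E'
import pickle
from h import *
o=r.get_obs();pickle.dump(o,open('pics/w2.pkl','wb'));save('wrist','w2',None,1.5)
E
```

```text
time: 3.02
tool_pos: [0.5013, -0.3883, 0.1812]
tcp_rot: [0.72, 0.694, -0.0, -0.001]
contact_force: [-0.5, 0.7, -0.3]
opening: 0.701
time: 3.58
tool_pos: [0.5606, -0.3413, 0.1721]
tcp_rot: [0.72, 0.694, -0.001, 0.0]
contact_force: [-0.9, -0.6, -0.4]
opening: 0.703
```

View pics/w1.png

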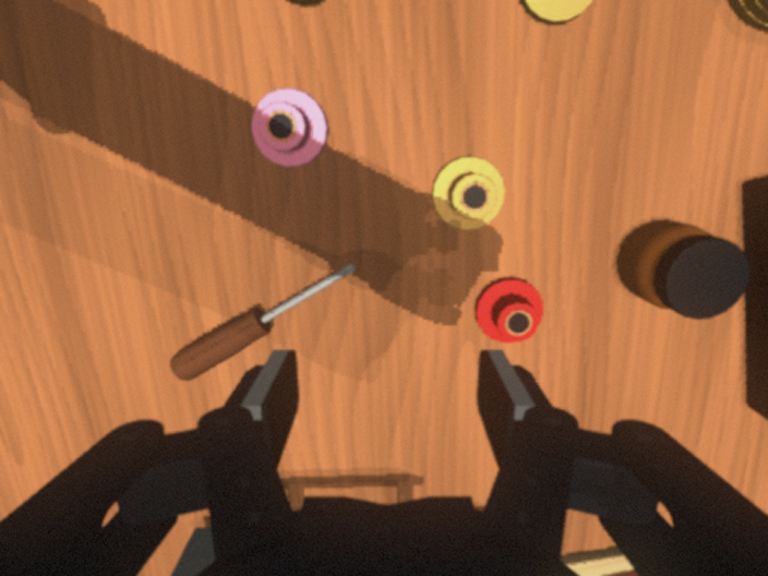

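View pics/w2.png

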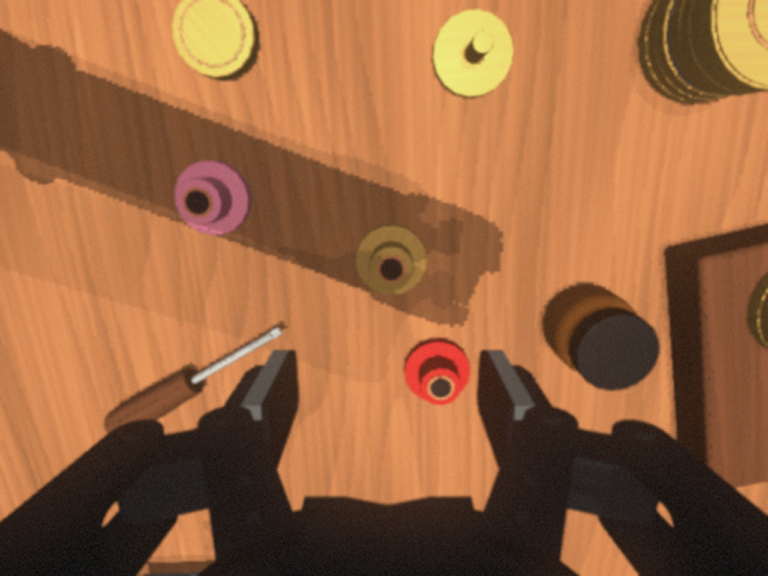

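Both wrist views show the yellow hubbed bush, with its bore at (475,196) in w1 and (391,269) in w2. The red one lies next to it towards the camera's bottom.

```bash
python3 - <<'E'
from h import *
import pickle
o1,o2=[pickle.load(open(f'pics/w{i}.pkl','rb')) for i in(1,2)]
A,B=cam('wrist',o1),cam('wrist',o2)
q=lambda x,y:(x/1.5-.17,y/1.5-.17)
rs=[ray(A,q(475,196)),ray(B,q(391,269)),ray(cam('top'),(345.1,169.9)),ray(cam('side'),(273.6,136.8))]
print(tri(rs[:2]),tri(rs))
print('red',tri([ray(A,q(518,322)),ray(B,q(441,386))]))
X=tri(rs)[0]
for c,u in((A,q(469,192)),(B,q(391,260))): print('flange',onplane(c,u,.010))
o=r.get_obs();R=Ro.from_quat(o['tcp_rot']).as_matrix()
X[2]=.011;print((R.T@(X-o['tool_pos'])).round(4))
E
```

```text
(array([ 0.56264309, -0.34752439,  0.0372699 ]), [np.float64(0.00013427975043952064), np.float64(0.0001342797504396754)]) (array([ 0.56241392, -0.34711901,  0.03628348]), [np.float64(0.0005004618303745403), np.float64(0.000801324644380022), np.float64(0.0013488455132948263), np.float64(0.00015075871215890877)])
red (array([ 0.59782139, -0.44322917,  0.03034062]), [np.float64(6.285123885043773e-06), np.float64(6.2851238850045735e-06)])
flange [ 0.56308633 -0.34690737  0.01      ]
flange [ 0.56290647 -0.3475395   0.01      ]
[-0.0049  0.0023  0.1612]
```

```bash
python3 -m crank '[{"rot":[0,0,0],"slide":[-0.0055,0.0025,0.02],"jaw":0.06},{"rot":[0,0,0],"slide":[0,0,0.03],"jaw":0.06},{"rot":[0,0,0],"slide":[0,0,0.03],"jaw":0.06},{"rot":[0,0,0],"slide":[0,0,0.025],"jaw":0.06},{"rot":[0,0,0],"slide":[0,0,0.015],"jaw":0.06},{"rot":[0,0,0],"slide":[0,0,0],"jaw":0.06},{"rot":[0,0,0],"slide":[0,0,0],"jaw":0.06}]'
python3 - <<'E'
from h import *
o=r.get_obs();save('wrist','w3',None,1.5);R=Ro.from_quat(o['tcp_rot']).as_matrix()
print((R.T@(np.array([.5628,-.3473,.012])-o['tool_pos'])).round(4))
E
```

```text
time: 4.5
tool_pos: [0.5649, -0.3464, 0.0525]
tcp_rot: [0.72, 0.694, 0.0, 0.001]
contact_force: [-1.1, -0.8, 0.4]
opening: 0.704
[-0.0009 -0.0022  0.0405]
```

View pics/w3.png

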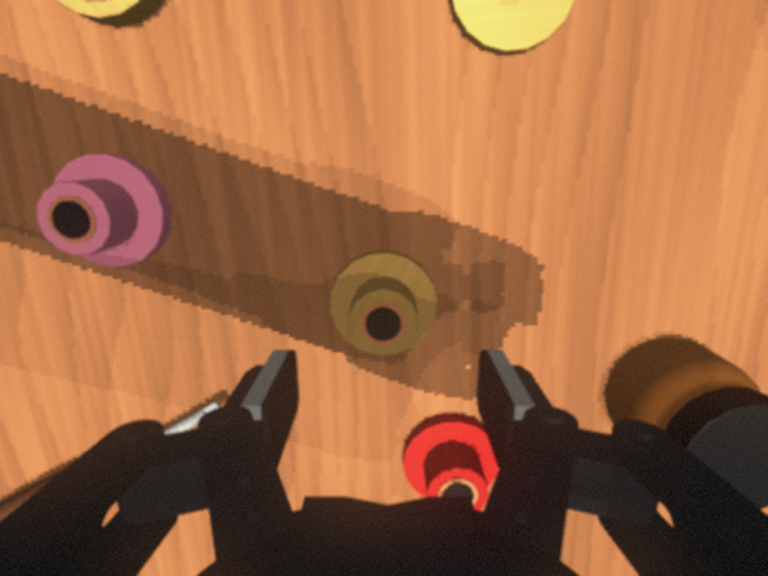

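The bore at (382,323) sits slightly left of the finger midline at 388, which agrees with the computed −2 mm.

```bash
python3 -m crank '[{"rot":[0,0,0],"slide":[-0.001,-0.002,0.015],"jaw":0.06},{"rot":[0,0,0],"slide":[0,0,0.012],"jaw":0.06},{"rot":[0,0,0],"slide":[0,0,0.008],"jaw":0.06},{"rot":[0,0,0],"slide":[0,0,0.005],"jaw":0.06},{"rot":[0,0,0],"slide":[0,0,0],"jaw":0.06},{"rot":[0,0,0],"slide":[0,0,0],"jaw":0.06}]'
python3 - <<'E'
from h import *
save('wrist','w4',None,1.5)
E
```

```text
time: 5.3
tool_pos: [0.5626, -0.3468, 0.012]
tcp_rot: [0.719, 0.695, 0.0, 0.0]
contact_force: [-0.6, -0.4, 0.7]
opening: 0.705
```

View pics/w4.png

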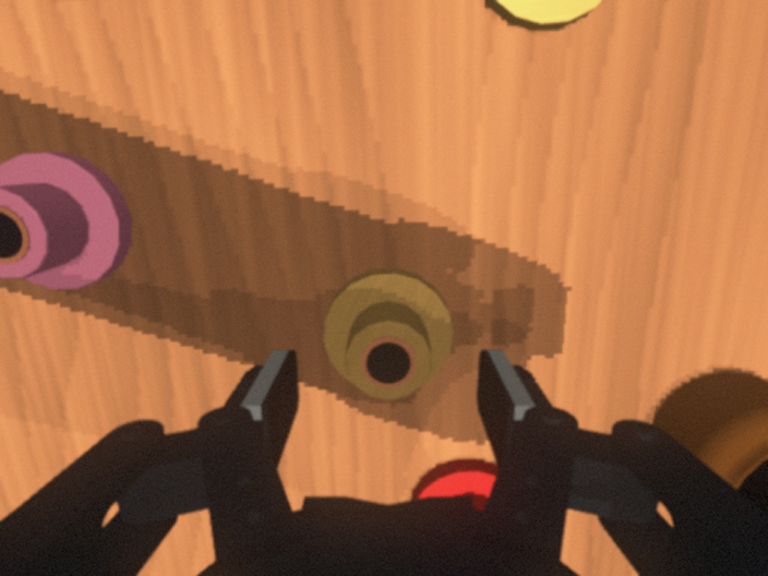

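The hub is centred between the pads (bore at (388,362)), so I close and lift.

```bash
python3 -m crank '[{"rot":[0,0,0],"slide":[0,0,0],"jaw":0.035},{"rot":[0,0,0],"slide":[0,0,0],"jaw":0.02},{"rot":[0,0,0],"slide":[0,0,0],"jaw":0.02},{"rot":[0,0,0],"slide":[0,0,0],"jaw":0.02},{"rot":[0,0,0],"slide":[0,0,0],"jaw":0.02},{"rot":[0,0,0],"slide":[0,0,0],"jaw":0.02}]'
python3 -m crank '[{"rot":[0,0,0],"slide":[0,0,-0.01],"jaw":0.02},{"rot":[0,0,0],"slide":[0,0,-0.03],"jaw":0.02},{"rot":[0,0,0],"slide":[0,0,-0.04],"jaw":0.02},{"rot":[0,0,0],"slide":[0,0,-0.04],"jaw":0.02},{"rot":[0,0,0],"slide":[0,0,0],"jaw":0.02},{"rot":[0,0,0],"slide":[0,0,0],"jaw":0.02}]'
python3 - <<'E'
from h import *
save('wrist','w5',None,1.5);o=r.get_obs();print(o['tool_pos'])
E
```

```text
time: 6.1
tool_pos: [0.5623, -0.3467, 0.0116]
tcp_rot: [0.719, 0.695, -0.0, 0.0]
contact_force: [-0.1, -0.7, -0.3]
opening: 0.236
time: 6.85
tool_pos: [0.562, -0.3465, 0.1317]
tcp_rot: [0.719, 0.695, -0.0, -0.0]
contact_force: [-0.3, -0.2, 0.2]
opening: 0.231
[ 0.56145014 -0.34633058  0.13079384]
```

View pics/w5.png

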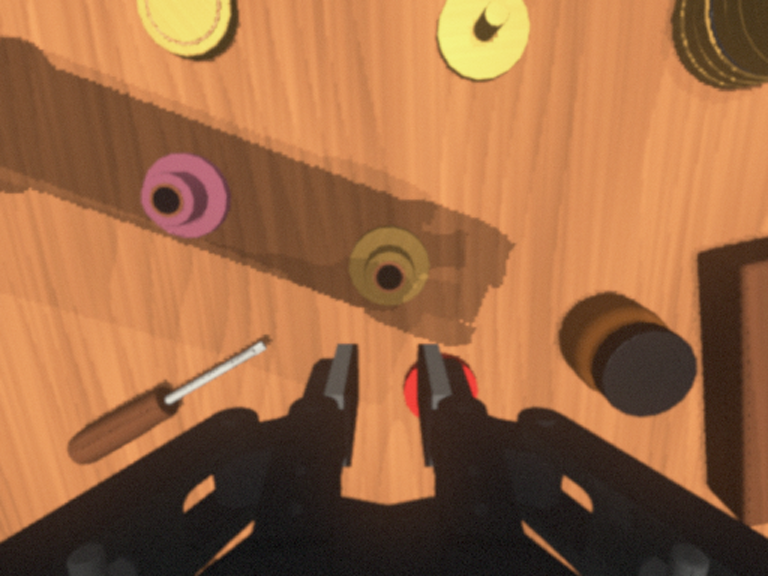

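The grasp missed: the fingers closed to 20 mm and the bush stayed at (388,275). I check where the TCP projects in the picture.

```bash
python3 - <<'E'
from h import *
o=r.get_obs();C=cam('wrist',o);R=Ro.from_quat(o['tcp_rot']).as_matrix()
for z in(0,-.0187,-.03): 
  for x in (-.011,.0,.011): print(x,z,(proj(C,o['tool_pos']+R@np.array([x,0,z]))*1.5).round(1))
q=lambda x,y:(x/1.5-.17,y/1.5-.17)
for z in(.034,.037): print(onplane(C,q(389,276),z))
for z in(.010,): print(onplane(C,q(389,267),z))
E
```

```text
-0.011 0 [387.1 359.7]
0.0 0 [387.1 335. ]
0.011 0 [387.1 309.4]
-0.011 -0.0187 [387.1 381.4]
0.0 -0.0187 [387.1 354.5]
0.011 -0.0187 [387.1 326.4]
-0.011 -0.03 [387.1 396.9]
0.0 -0.03 [387.1 368.4]
0.011 -0.03 [387.1 338.7]
[ 0.5622005  -0.34721356  0.034     ]
[ 0.56222422 -0.34641606  0.037     ]
[ 0.56222277 -0.34744021  0.01      ]
```

```bash
python3 - <<'E'
from h import *
o=r.get_obs();im=save('side','s1',(200,50,360,190),5)
C=cam('side');print(o['tool_pos'])
R=Ro.from_quat(o['tcp_rot']).as_matrix()
for z in (0,-.01,-.02,-.03,-.04): print(z,[((proj(C,o['tool_pos']+R@np.array([.011,y,z]))-[200,50])*5).round() for y in(-.01,.01)])
E
```

```text
[ 0.56145014 -0.34633058  0.13079384]
0 [array([383., 313.]), array([346., 301.])]
-0.01 [array([383., 296.]), array([347., 285.])]
-0.02 [array([384., 280.]), array([347., 268.])]
-0.03 [array([384., 263.]), array([347., 252.])]
-0.04 [array([385., 246.]), array([348., 235.])]
```

View pics/s1.png

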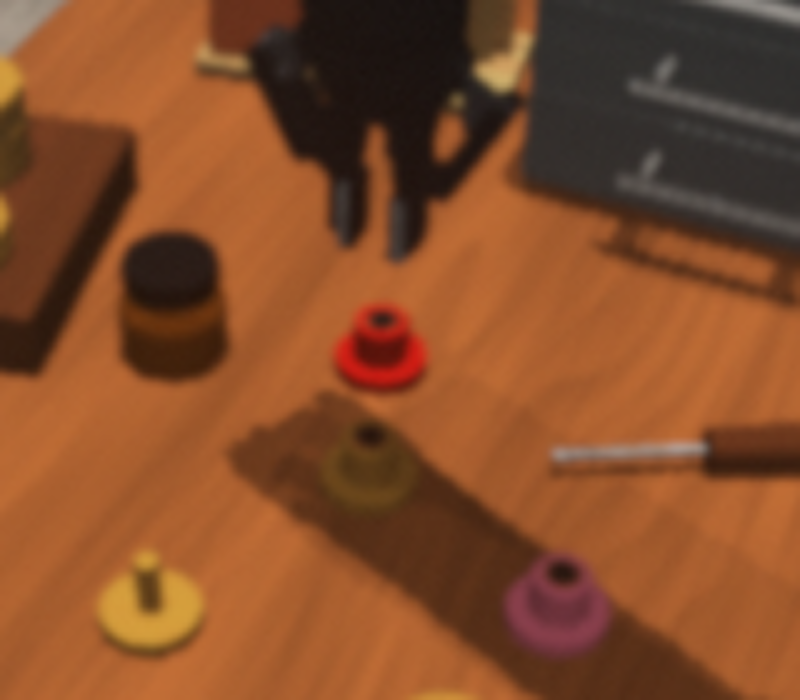

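Side view: the finger tips, at (345,245) and (398,260), end about 32 mm behind the reported TCP, and the wrist view gives the same. The fingers therefore closed above the hub. I allow for that offset and descend again, watching the force.

```bash
python3 -m crank '[{"rot":[0,0,0],"slide":[-0.0005,0.001,0.03],"jaw":0.06},{"rot":[0,0,0],"slide":[0,0,0.04],"jaw":0.06},{"rot":[0,0,0],"slide":[0,0,0.03],"jaw":0.06},{"rot":[0,0,0],"slide":[0,0,0.02],"jaw":0.06},{"rot":[0,0,0],"slide":[0,0,0.01],"jaw":0.06},{"rot":[0,0,0],"slide":[0,0,0.005],"jaw":0.06},{"rot":[0,0,0],"slide":[0,0,0.004],"jaw":0.06},{"rot":[0,0,0],"slide":[0,0,0],"jaw":0.06}]'
python3 - <<'E'
from h import *
o=r.get_obs();print(o['tool_pos'])
save('wrist','w6',None,1.5);save('side','s2',(230,90,330,170),7)
E
```

```text
time: 7.95
tool_pos: [0.5636, -0.3475, -0.0069]
tcp_rot: [0.719, 0.695, 0.0, 0.001]
contact_force: [0.9, 0.8, -0.0]
opening: 0.702
[ 0.56359272 -0.34747229 -0.0068575 ]
```

View pics/w6.png

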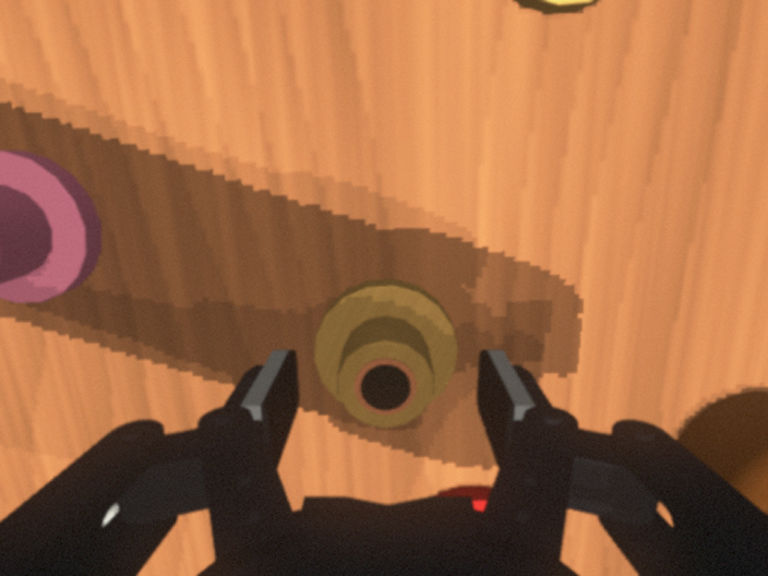

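View pics/s2.png

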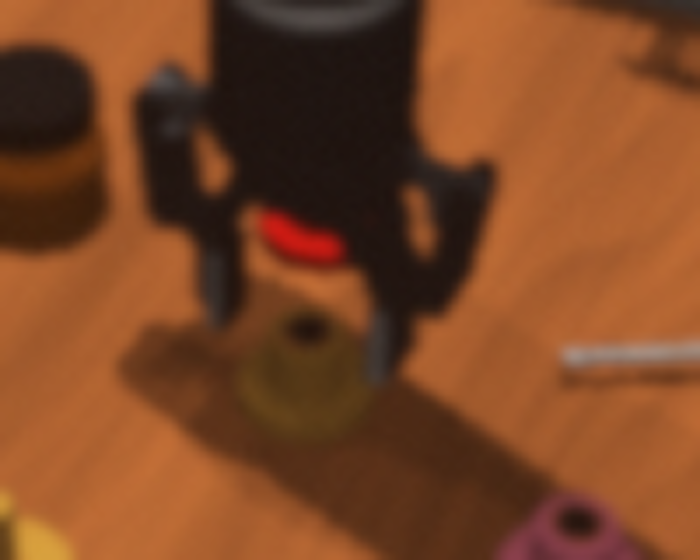

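The tips are now about 10 mm below the hub's top, on either side of it. I go down 6 mm more and close.

```bash
python3 -m crank '[{"rot":[0,0,0],"slide":[0,-0.0005,0.003],"jaw":0.06},{"rot":[0,0,0],"slide":[0,0,0.003],"jaw":0.06},{"rot":[0,0,0],"slide":[0,0,0],"jaw":0.045},{"rot":[0,0,0],"slide":[0,0,0],"jaw":0.02},{"rot":[0,0,0],"slide":[0,0,0],"jaw":0.02},{"rot":[0,0,0],"slide":[0,0,0],"jaw":0.02},{"rot":[0,0,0],"slide":[0,0,0],"jaw":0.02},{"rot":[0,0,0],"slide":[0,0,0],"jaw":0.02}]'
python3 - <<'E'
from h import *
save('wrist','w7',None,1.5)
E
```

```text
time: 9.05
tool_pos: [0.563, -0.3473, -0.0131]
tcp_rot: [0.719, 0.695, 0.0, 0.0]
contact_force: [-0.5, 0.6, 4.5]
opening: 0.347
```

View pics/w7.png

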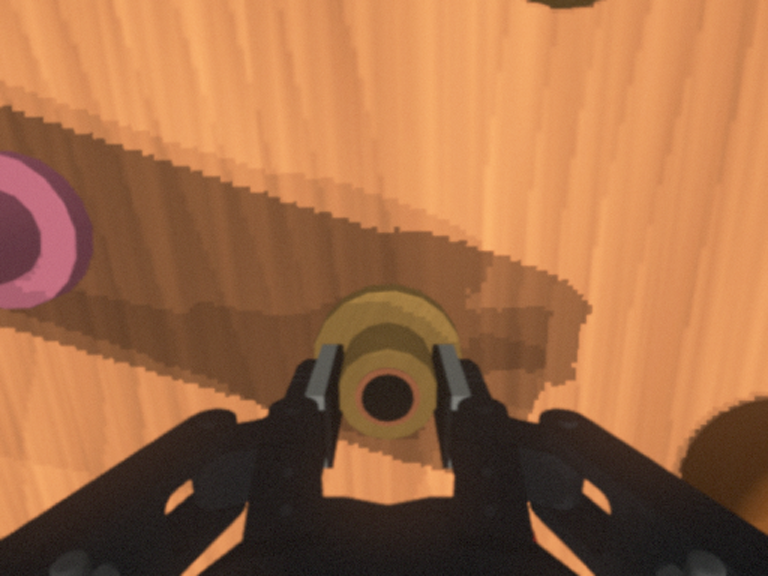

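Opening 0.347, about 30 mm, so the hub is held. Lifting.

```bash
python3 -m crank '[{"rot":[0,0,0],"slide":[0,0,-0.01],"jaw":0.02},{"rot":[0,0,0],"slide":[0,0,-0.03],"jaw":0.02},{"rot":[0,0,0],"slide":[0,0,-0.04],"jaw":0.02},{"rot":[0,0,0],"slide":[0,0,-0.03],"jaw":0.02},{"rot":[0,0,0],"slide":[0,0,-0.015],"jaw":0.02},{"rot":[0,0,0],"slide":[0,0,0],"jaw":0.02}]'
python3 -m crank '[{"rot":[0,0,0],"slide":[0.03,0,0],"jaw":0.02},{"rot":[0,0,0],"slide":[0.05,0,0],"jaw":0.02},{"rot":[0,0,0],"slide":[0.055,-0.001,0],"jaw":0.02},{"rot":[0,0,0],"slide":[0.055,-0.001,0],"jaw":0.02},{"rot":[0,0,0],"slide":[0.055,-0.001,0],"jaw":0.02},{"rot":[0,0,0],"slide":[0.055,-0.001,0],"jaw":0.02},{"rot":[0,0,0],"slide":[0.055,-0.001,0],"jaw":0.02},{"rot":[0,0,0],"slide":[0.055,-0.001,0],"jaw":0.02},{"rot":[0,0,0],"slide":[0.05,0,0],"jaw":0.02},{"rot":[0,0,0],"slide":[0.03,0,0],"jaw":0.02}]'
python3 -m crank '[{"rot":[0,0,0],"slide":[0.01,0,0],"jaw":0.02},{"rot":[0,0,0],"slide":[0,0,0],"jaw":0.02},{"rot":[0,0,0],"slide":[0,0,0],"jaw":0.02}]'
python3 - <<'E'
from h import *
import pickle
o=r.get_obs();pickle.dump(o,open('pics/w8.pkl','wb'));save('wrist','w8',None,1.5);save('side','s3',None,1.5);save('top','t3',(90,120,230,200),5)
R=Ro.from_quat(o['tcp_rot']).as_matrix();print(o['tool_pos'],R.round(4),(R.T@(np.array([.576,.154,.05])-o['tool_pos'])).round(4))
E
```

```text
time: 9.85
tool_pos: [0.563, -0.3474, 0.1122]
tcp_rot: [0.719, 0.695, 0.0, 0.001]
contact_force: [0.2, 0.1, -2.4]
opening: 0.344
time: 11.1
tool_pos: [0.572, 0.1462, 0.1097]
tcp_rot: [0.718, 0.696, -0.001, -0.001]
contact_force: [-0.4, -1.0, -3.0]
opening: 0.352
time: 11.48
tool_pos: [0.5743, 0.1499, 0.1109]
tcp_rot: [0.721, 0.693, -0.001, 0.0]
contact_force: [-0.2, -1.7, -3.4]
opening: 0.35
[0.57432025 0.14990365 0.11090282] [[ 0.0382  0.9993 -0.0011]
 [ 0.9993 -0.0382 -0.002 ]
 [-0.0021 -0.001  -1.    ]] [0.0043 0.0016 0.0609]
```

View pics/w8.png

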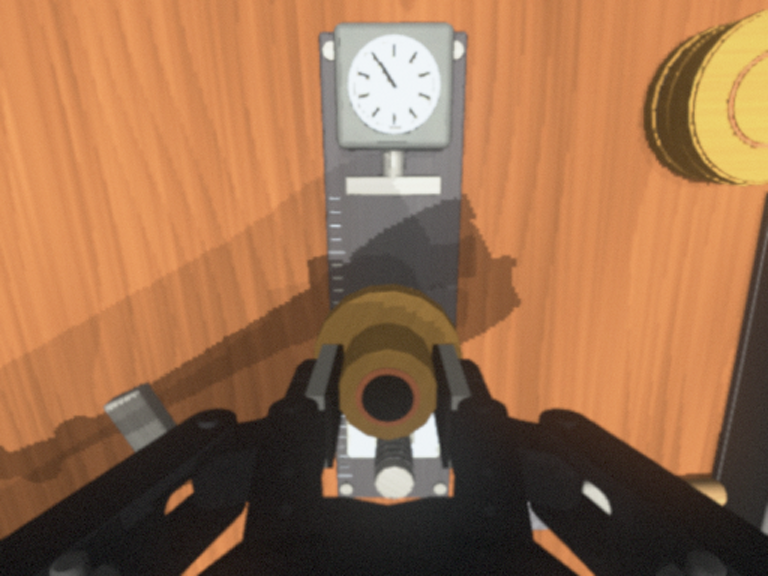

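View pics/s3.png

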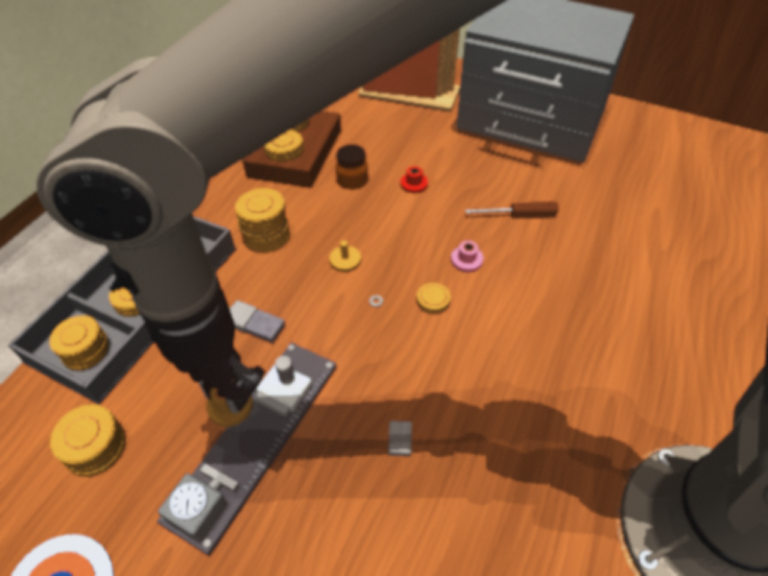

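View pics/t3.png

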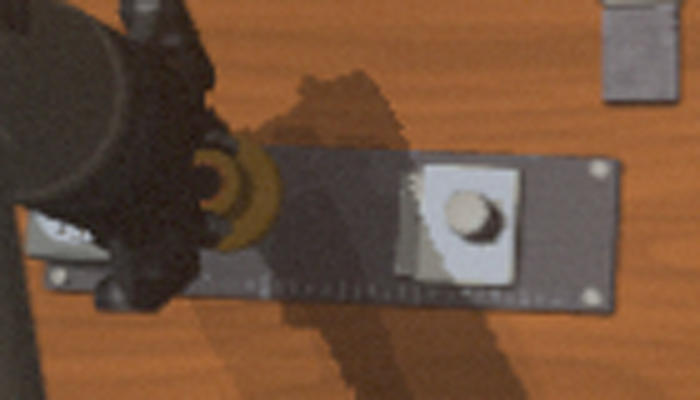

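Wrist view: the bush is held upright with its bore at (387,398). The anvil bar's front edge runs (346,194)-(441,194) and the post top is at (395,482). I check the caliper pose from this view.

```bash
python3 - <<'E'
from h import *
import pickle
o=pickle.load(open('pics/w8.pkl','rb'));C=cam('wrist',o)
q=lambda x,y:(x/1.5-.17,y/1.5-.17)
print('anvil',onplane(C,q(346,193),.029),onplane(C,q(441,193),.029))
print('post top',onplane(C,q(395,482),.076))
print('screws',[onplane(C,q(*p),.015).round(4) for p in((329,50),(459,49),(346,490),(440,490))])
print('bore/held',onplane(C,q(387,398),o['tool_pos'][2]+.0131+.034))
print('flange',onplane(C,q(388,357),o['tool_pos'][2]+.0131+.010))
E
```

```text
anvil [0.55344121 0.20074151 0.029     ] [0.60548908 0.19875301 0.029     ]
post top [0.57454644 0.04946285 0.076     ]
screws [array([0.5478, 0.2752, 0.015 ]), array([0.6172, 0.2731, 0.015 ]), array([ 0.5388, -0.0066,  0.015 ]), array([ 0.6053, -0.0091,  0.015 ])]
bore/held [0.57422696 0.14855378 0.15800282]
flange [0.57462479 0.15107826 0.13400282]
```

```bash
python3 -m crank '[{"rot":[0,0,0],"slide":[0.002,0.001,0.02],"jaw":0.02},{"rot":[0,0,0],"slide":[0.002,0.0015,0.03],"jaw":0.02},{"rot":[0,0,0],"slide":[0,0,0.03],"jaw":0.02},{"rot":[0,0,0],"slide":[0,0,0.015],"jaw":0.02},{"rot":[0,0,0],"slide":[0,0,0.007],"jaw":0.02},{"rot":[0,0,0],"slide":[0,0,0],"jaw":0.02},{"rot":[0,0,0],"slide":[0,0,0],"jaw":0.02}]'
python3 - <<'E'
from h import *
o=r.get_obs();save('side','s4',(100,220,230,370),4);save('wrist','w9',None,1.5);print(o['tool_pos'],r.get_obs()['contact_force'])
E
```

```text
time: 12.5
tool_pos: [0.578, 0.1569, 0.0106]
tcp_rot: [0.72, 0.694, 0.001, 0.001]
contact_force: [0.0, -0.1, -2.6]
opening: 0.347
[0.5779942  0.15692572 0.0106224 ] [-0.51835396  1.27249473 -2.94472597]
```

View pics/w9.png

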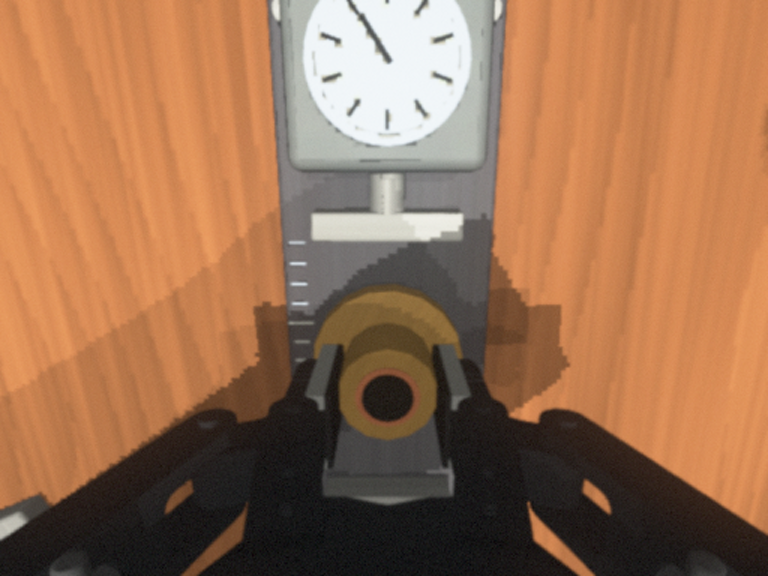

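View pics/s4.png

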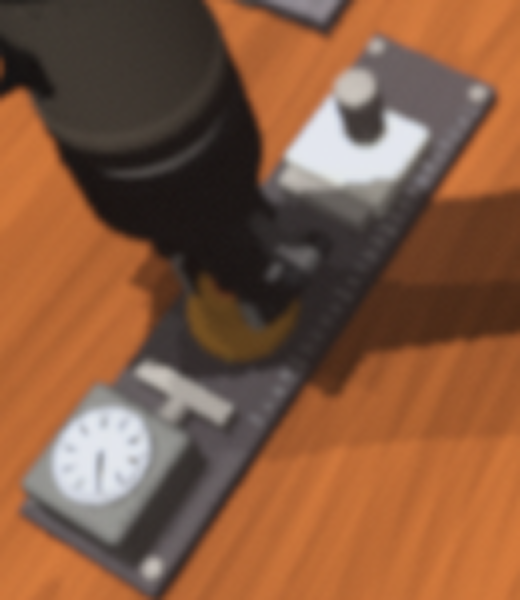

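The bush hangs centred over the bed between the anvil at (387,225) and the jaw at (388,490). I lower it the last ~9 mm.

```bash
python3 -m crank '[{"rot":[0,0,0],"slide":[0,0,0.004],"jaw":0.02},{"rot":[0,0,0],"slide":[0,0,0.003],"jaw":0.02},{"rot":[0,0,0],"slide":[0,0,0.001],"jaw":0.02},{"rot":[0,0,0],"slide":[0,0,0],"jaw":0.02}]'
```

```text
time: 13.1
tool_pos: [0.5769, 0.1566, 0.0014]
tcp_rot: [0.719, 0.695, -0.0, -0.0]
contact_force: [-0.1, -0.4, -3.6]
opening: 0.349
```

```bash
python3 -m crank '[{"rot":[0,0,0],"slide":[0,0,0.001],"jaw":0.02},{"rot":[0,0,0],"slide":[0,0,0],"jaw":0.02}]'; python3 -m crank '[{"rot":[0,0,0],"slide":[0,0,0.001],"jaw":0.02},{"rot":[0,0,0],"slide":[0,0,0],"jaw":0.02}]'
```

```text
time: 13.35
tool_pos: [0.5772, 0.1566, 0.0009]
tcp_rot: [0.719, 0.695, 0.0, 0.0]
contact_force: [0.3, -0.9, -0.4]
opening: 0.352
time: 13.6
tool_pos: [0.5772, 0.1567, 0.0009]
tcp_rot: [0.719, 0.695, -0.0, 0.0]
contact_force: [-3.0, -0.6, 6.2]
opening: 0.348
```

The force has gone from −3.6 to +6 N, so the bush rests on the bed. I release it and rise straight up.

```bash
python3 -m crank '[{"rot":[0,0,0],"slide":[0,0,0],"jaw":0.045},{"rot":[0,0,0],"slide":[0,0,0],"jaw":0.06},{"rot":[0,0,0],"slide":[0,0,0],"jaw":0.06},{"rot":[0,0,0],"slide":[0,0,0],"jaw":0.06},{"rot":[0,0,0],"slide":[0,0,-0.015],"jaw":0.06},{"rot":[0,0,0],"slide":[0,0,-0.03],"jaw":0.06},{"rot":[0,0,0],"slide":[0,0,-0.04],"jaw":0.06},{"rot":[0,0,0],"slide":[0,0,-0.03],"jaw":0.06},{"rot":[0,0,0],"slide":[0,0,0],"jaw":0.06}]'
python3 - <<'E'
from h import *
import pickle
o=r.get_obs();pickle.dump(o,open('pics/w10.pkl','wb'));save('wrist','w10',None,1.5);save('side','s5',(100,220,230,370),4);print(o['tool_pos'])
E
```

```text
time: 14.72
tool_pos: [0.5794, 0.1576, 0.1185]
tcp_rot: [0.719, 0.695, 0.003, 0.002]
contact_force: [0.1, -0.2, 0.2]
opening: 0.7
[0.57941752 0.15760764 0.11851481]
```

View pics/w10.png

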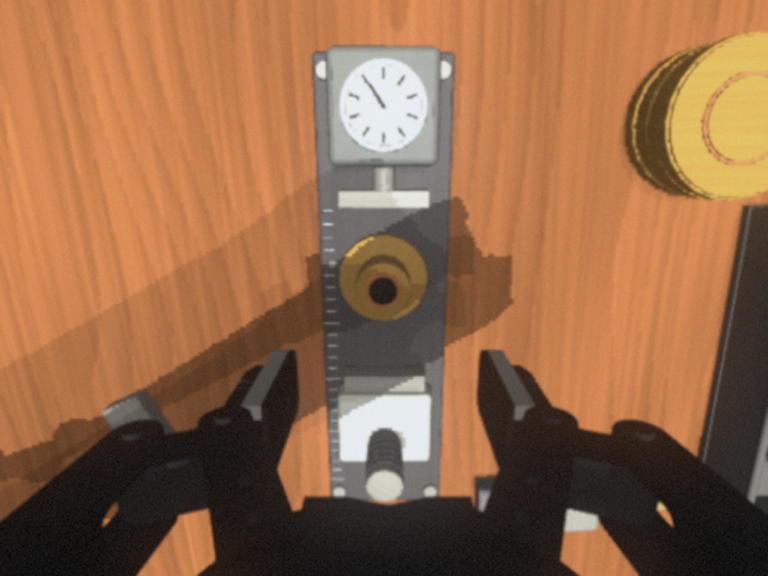

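View pics/s5.png

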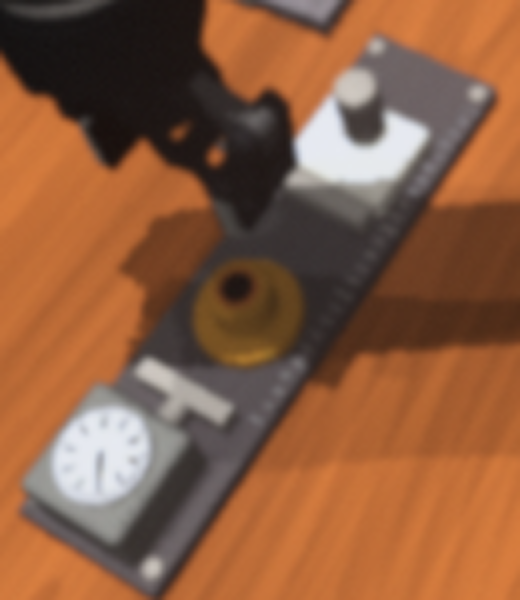

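The bush stands upright and centred on the bed (bore at (383,290)), and the gripper is clear of it. Next I shut the fingers and move behind the post, whose top is at (384,485).

```bash
python3 -m crank '[{"rot":[0,0,0],"slide":[-0.02,0,0],"jaw":0.03},{"rot":[0,0,0],"slide":[-0.04,0,0],"jaw":0.01},{"rot":[0,0,0],"slide":[-0.045,-0.001,0],"jaw":0.0},{"rot":[0,0,0],"slide":[-0.03,0,0],"jaw":0.0},{"rot":[0,0,0],"slide":[-0.012,0,0],"jaw":0.0},{"rot":[0,0,0],"slide":[0,0,0.02],"jaw":0.0},{"rot":[0,0,0],"slide":[0,0,0.03],"jaw":0.0},{"rot":[0,0,0],"slide":[0,0,0.02],"jaw":0.0},{"rot":[0,0,0],"slide":[0,0,0],"jaw":0.0},{"rot":[0,0,0],"slide":[0,0,0],"jaw":0.0}]'
python3 - <<'E'
from h import *
import pickle
o=r.get_obs();pickle.dump(o,open('pics/w11.pkl','wb'));save('wrist','w11',None,1.5);save('side','s6',(130,190,230,290),6);print(o['tool_pos'],Ro.from_quat(o['tcp_rot']).as_matrix().round(4))
E
```

```text
time: 16.08
tool_pos: [0.5713, 0.0102, 0.0451]
tcp_rot: [0.719, 0.695, 0.0, 0.0]
contact_force: [-0.0, -0.3, 0.4]
opening: -0.001
[0.57125233 0.01021969 0.04510539] [[ 3.450e-02  9.994e-01  7.000e-04]
 [ 9.994e-01 -3.450e-02  3.000e-04]
 [ 3.000e-04  7.000e-04 -1.000e+00]]
```

View pics/w11.png

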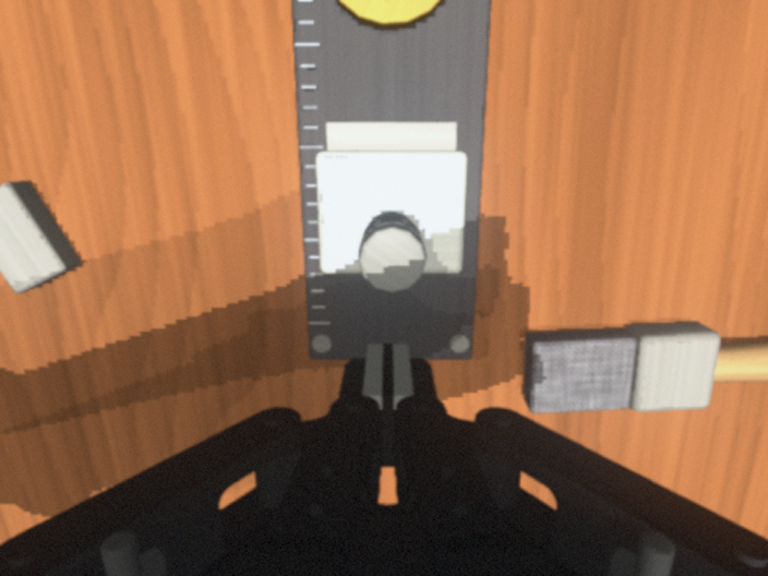

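View pics/s6.png

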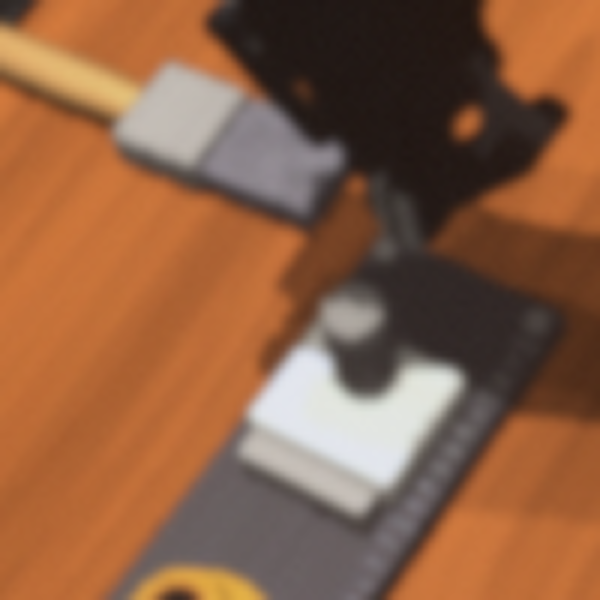

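Shut fingertips at (388,345) and post top at (394,258), so about 2 mm to the right. I descend 30 mm and shift over.

```bash
python3 -m crank '[{"rot":[0,0,0],"slide":[0,0.002,0.01],"jaw":0.0},{"rot":[0,0,0],"slide":[0,0,0.012],"jaw":0.0},{"rot":[0,0,0],"slide":[0,0,0.008],"jaw":0.0},{"rot":[0,0,0],"slide":[0,0,0],"jaw":0.0},{"rot":[0,0,0],"slide":[0,0,0],"jaw":0.0}]'
python3 - <<'E'
from h import *
import pickle
o=r.get_obs();pickle.dump(o,open('pics/w12.pkl','wb'));save('wrist','w12',None,1.5);save('side','s7',(130,190,230,290),6);print(o['tool_pos'])
E
```

```text
time: 16.8
tool_pos: [0.573, 0.0097, 0.0146]
tcp_rot: [0.719, 0.695, 0.0, 0.0]
contact_force: [0.2, -0.0, -0.2]
opening: -0.002
[0.57295429 0.00972764 0.01462432]
```

View pics/w12.png

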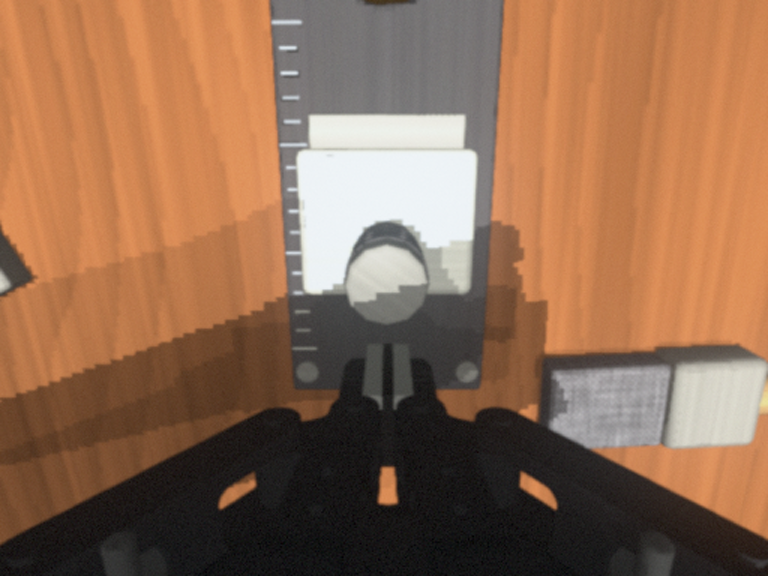

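View pics/s7.png

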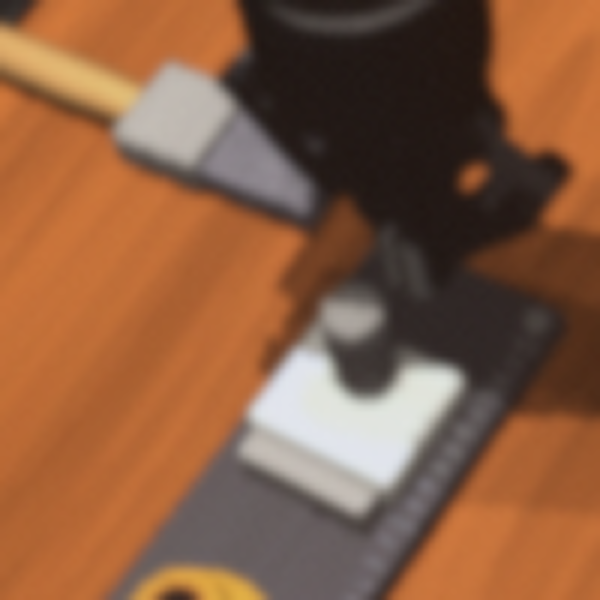

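Aligned: fingertips at (388,345) directly behind the post at (387,285), with the tips at mid-height of the post. I push slowly.

```bash
python3 -m crank '[{"rot":[0,0,0],"slide":[0.006,0,0],"jaw":0.0},{"rot":[0,0,0],"slide":[0.006,0,0],"jaw":0.0},{"rot":[0,0,0],"slide":[0.004,0,0],"jaw":0.0},{"rot":[0,0,0],"slide":[0.004,0,0],"jaw":0.0},{"rot":[0,0,0],"slide":[0.005,0,0],"jaw":0.0},{"rot":[0,0,0],"slide":[0.005,0,0],"jaw":0.0},{"rot":[0,0,0],"slide":[0.005,0,0],"jaw":0.0},{"rot":[0,0,0],"slide":[0,0,0],"jaw":0.0}]'
python3 - <<'E'
from h import *
save('wrist','w13',None,1.5)
E
```

```text
time: 17.9
tool_pos: [0.5741, 0.0459, 0.0146]
tcp_rot: [0.719, 0.695, 0.001, -0.0]
contact_force: [0.2, -0.6, 0.8]
opening: 0.001
```

View pics/w13.png

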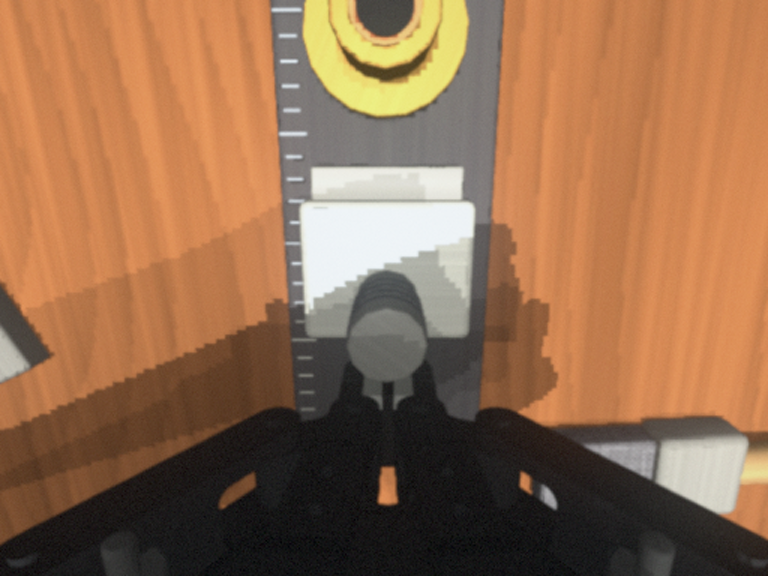

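```bash
cat > m.py <<'E'
from h import *
S=np.array([.578,.1547]);yd=np.array([.036,.9994])
def sy(o,uv,z):
    X=onplane(cam('wrist',o),(uv[0]/1.5-.17,uv[1]/1.5-.17),z);d=X[:2]-S
    return round(float(d@yd)*1000,1)
E
python3 - <<'E'
from m import *
import pickle
o=pickle.load(open('pics/w12.pkl','rb'));print('jaw before',sy(o,(388,115),.029))
o=r.get_obs();print('jaw',sy(o,(388,168),.029),'flange back',sy(o,(386,116),.024),'post',sy(o,(387,345),.076), 'tcp', (np.array(o['tool_pos'][:2])-S)@yd)
E
```

```text
jaw before -62.0
jaw -42.6 flange back -25.7 post -86.4 tcp -0.10881592077348377
```

The jaw has moved 19 mm. About 17 mm remains to the bush, then 17 mm to the anvil. I push 32 mm more and look.

```bash
python3 -m crank '[{"rot":[0,0,0],"slide":[0.003,0,0],"jaw":0.0},{"rot":[0,0,0],"slide":[0.004,0,0],"jaw":0.0},{"rot":[0,0,0],"slide":[0.004,0,0],"jaw":0.0},{"rot":[0,0,0],"slide":[0.004,0,0],"jaw":0.0},{"rot":[0,0,0],"slide":[0.003,0,0],"jaw":0.0},{"rot":[0,0,0],"slide":[0.003,0,0],"jaw":0.0},{"rot":[0,0,0],"slide":[0.003,0,0],"jaw":0.0},{"rot":[0,0,0],"slide":[0.004,0,0],"jaw":0.0},{"rot":[0,0,0],"slide":[0.004,0,0],"jaw":0.0},{"rot":[0,0,0],"slide":[0,0,0],"jaw":0.0}]'
python3 - <<'E'
from m import *
import pickle
o=r.get_obs();pickle.dump(o,open('pics/w14.pkl','wb'));save('wrist','w14',None,1.5);save('side','s8',(100,220,230,370),4);print('tcp', (np.array(o['tool_pos'][:2])-S)@yd)
E
```

```text
time: 19.2
tool_pos: [0.5751, 0.0778, 0.0145]
tcp_rot: [0.719, 0.695, 0.0, -0.0]
contact_force: [0.6, -1.8, -1.8]
opening: 0.004
tcp -0.07699037231396551
```

View pics/w14.png

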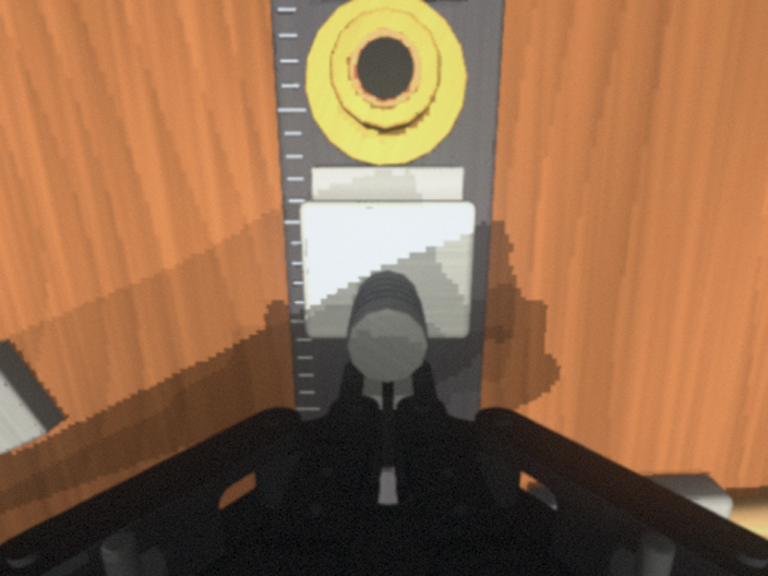

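View pics/s8.png

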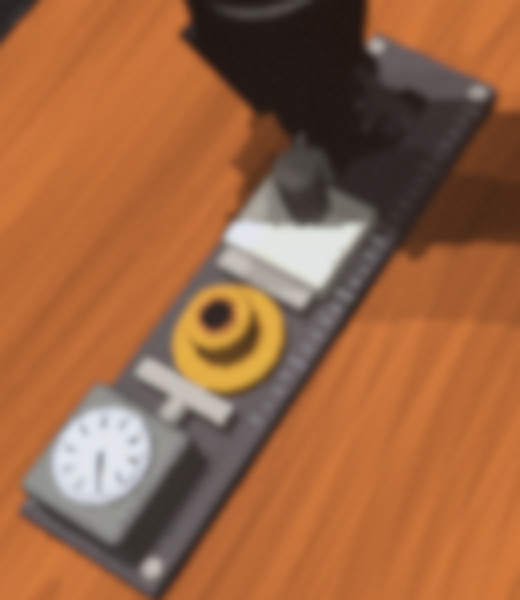

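The jaw now touches the bush, whose front is just short of the anvil at rest (side (185,390)). I push 7 mm more.

```bash
python3 -m crank '[{"rot":[0,0,0],"slide":[0.002,0,0],"jaw":0.0},{"rot":[0,0,0],"slide":[0.002,0,0],"jaw":0.0},{"rot":[0,0,0],"slide":[0.002,0,0],"jaw":0.0},{"rot":[0,0,0],"slide":[0.001,0,0],"jaw":0.0},{"rot":[0,0,0],"slide":[0,0,0],"jaw":0.0},{"rot":[0,0,0],"slide":[0,0,0],"jaw":0.0}]'
python3 - <<'E'
from m import *
o=r.get_obs();save('side','s9',(100,220,230,370),4);print('tcp', (np.array(o['tool_pos'][:2])-S)@yd)
E
```

```text
time: 20.05
tool_pos: [0.5753, 0.0825, 0.0146]
tcp_rot: [0.72, 0.694, -0.001, 0.0]
contact_force: [1.0, -4.0, 0.1]
opening: 0.0
tcp -0.07224063411248959
```

View pics/s9.png

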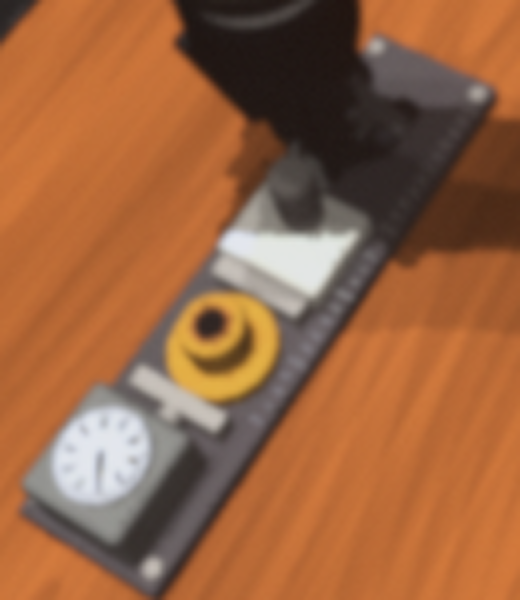

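The anvil has shifted by about 3 mm: its left corner went from (148,362) to about (140,370), with 4 N on the tool. A little more for margin.

```bash
python3 -m crank '[{"rot":[0,0,0],"slide":[0.0015,0,0],"jaw":0.0},{"rot":[0,0,0],"slide":[0.0015,0,0],"jaw":0.0},{"rot":[0,0,0],"slide":[0,0,0],"jaw":0.0},{"rot":[0,0,0],"slide":[0,0,0],"jaw":0.0}]'
python3 - <<'E'
from m import *
o=r.get_obs();save('side','s10',(100,220,230,370),4);print('tcp', (np.array(o['tool_pos'][:2])-S)@yd)
E
```

```text
time: 20.6
tool_pos: [0.5753, 0.0849, 0.0145]
tcp_rot: [0.72, 0.694, -0.001, 0.001]
contact_force: [-0.6, -5.0, 0.5]
opening: -0.003
tcp -0.06980888248991064
```

View pics/s10.png

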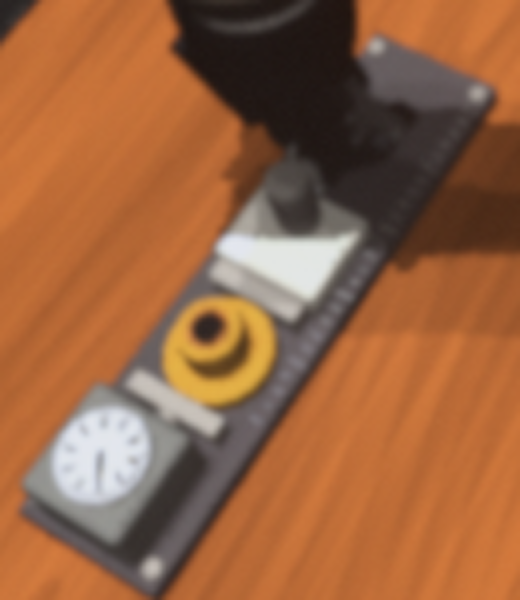

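The anvil is now about 5 mm in (tool force 5 N), with its stem visibly shorter at (165,412). I back off and rise.

```bash
python3 -m crank '[{"rot":[0,0,0],"slide":[-0.003,0,0],"jaw":0.0},{"rot":[0,0,0],"slide":[-0.006,0,0],"jaw":0.0},{"rot":[0,0,0],"slide":[-0.015,0,0],"jaw":0.0},{"rot":[0,0,0],"slide":[-0.015,0,0],"jaw":0.0},{"rot":[0,0,0],"slide":[0,0,-0.03],"jaw":0.0},{"rot":[0,0,0],"slide":[0,0,-0.05],"jaw":0.0},{"rot":[0,0,0],"slide":[0.02,0,-0.05],"jaw":0.0},{"rot":[0,0,0],"slide":[0.02,0,0],"jaw":0.0},{"rot":[0,0,0],"slide":[0,0,0],"jaw":0.0},{"rot":[0,0,0],"slide":[0,0,0],"jaw":0.0}]'
python3 - <<'E'
from m import *
import pickle
o=r.get_obs();pickle.dump(o,open('pics/w15.pkl','wb'));save('wrist','w15',None,1.5);save('side','s11',(100,220,230,370),4);print(o['tool_pos'])
E
```

```text
time: 21.9
tool_pos: [0.5743, 0.086, 0.1428]
tcp_rot: [0.72, 0.694, -0.002, -0.001]
contact_force: [0.2, -0.0, -0.2]
opening: 0.0
[0.57430321 0.08595159 0.14275107]
```

View pics/w15.png

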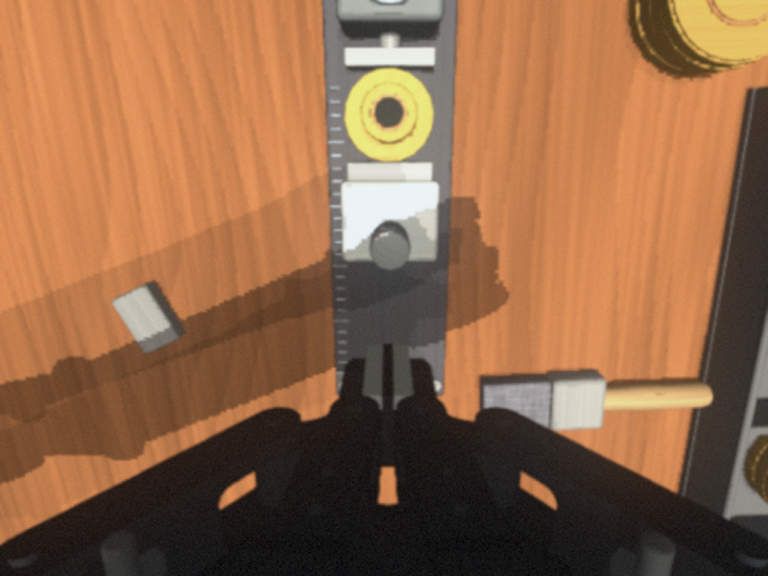

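View pics/s11.png

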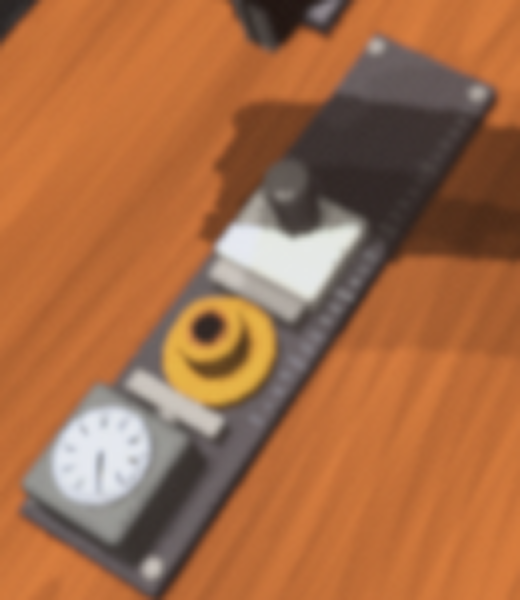

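```bash
python3 - <<'E'
from m import *
import pickle
o=pickle.load(open('pics/w10.pkl','rb'));print('rest anvil',sy(o,(383,207),.029))
o=pickle.load(open('pics/w15.pkl','rb'));print('anvil now',sy(o,(389,66),.029),'jaw',sy(o,(389,163),.029))
C=cam('side')
g=[cv2.cvtColor(np.load(f'pics/{n}.npy'),cv2.COLOR_RGB2GRAY) for n in('s5','s10','s11')]
t=g[0][312:322,136:158]  # anvil bar at rest
def find(im):
    m=cv2.matchTemplate(cv2.resize(im[300:335,122:172],None,fx=4,fy=4,interpolation=cv2.INTER_CUBIC),cv2.resize(t,None,fx=4,fy=4,interpolation=cv2.INTER_CUBIC),cv2.TM_CCOEFF_NORMED)
    _,v,_,l=cv2.minMaxLoc(m);return np.array(l)/4,round(v,2)
for im in g: print(find(im))
a=np.array([.578,.1547,.029]);d=np.r_[yd,0]
print('px/mm',(proj(C,a+d*.05)-proj(C,a+d*.045))/5)
E
```

```text
rest anvil 44.8
anvil now 50.5 jaw -3.5
(array([14., 12.]), 1.0)
(array([21.25, 20.25]), 0.6)
(array([21.25, 20.25]), 0.59)
px/mm [-0.3279045   0.45372062]
```

The wrist view gives the anvil front at 50.5 mm, against 44.8 mm at rest, so it has given about 5.7 mm. The jaw-to-anvil gap is 54.0 mm, which is the flange diameter. The side view shows no change since the post was released, so I hand in.

```bash
python3 - <<'E'
from h import *
o=r.get_obs();print(o['time'],o['contact_force']);print(r.hand_in())
E
```

```text
22.0 [ 0.28813824 -1.05497868  1.35199957]
the job is handed in; nothing more can be done
None
```

The thick-hubbed brass bush stands flange down on the caliper bed, nipped between the moving jaw and the sprung anvil, with the post released. I handed the job in at 22.0 s; no verdict is reported.

**What I did:** I gripped the bush by its hub and set it on the bed between the open jaws. After letting go, I pushed the post from behind with shut fingers until the bush met the anvil and pressed it in. Then I backed off and rose clear of the caliper.

**Last checks:**
- **Anvil travel:** the anvil front measured 50.5 mm, against 44.8 mm at rest, so it has given about 5.7 mm.
- **Grip on the bush:** the jaw-to-anvil gap is 54.0 mm, equal to the flange diameter. The side view looked unchanged after I let go of the post, and the last tool force reading was within about 2 N, close to its usual noise.

**What failed or disagreed:**
- **First grasp missed:** the fingers closed above the hub because the fingertips stand about 32 mm behind the reported TCP. I corrected for this from the side and wrist views, and the second grasp held.
- **Hub height:** it triangulated at 36–38 mm, against 34 mm in the text.
- **Anvil template match:** my match in the side image scored only about 0.6, and its travel figure did not fit the wrist measurement, so I did not use it for travel. It did give the same position before and after release.

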